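# Fit the dowel-located cover on the lint-filter box

## Task

The dryer's lint-filter box stands open on the worktop. Take the blue cover that has two large round holes by its black handle and lower it onto the box so that both steel dowels come up through its holes, letting go only once the dowels are in the holes, and leave it lying flat, fully down on the box. Leave the other blue cover, the one with four small screw holes in its corners, where it lies.

Things in the scene. Friction and masses are not known exactly. Their poses are not given: they have to be found in the camera images.
- cover_grip (a point): Right cover: loose blue plate 190x96x8 mm, 0.18-0.35 kg, flat on the worktop, two round 26 mm through holes on its long centre line, 75 mm either side of the middle. Black bridge handle: bar 76 long, 14 wide, 14 high, 29 mm clear above the plate. Point: centre of the bar, 44 mm above the plate's underside. x along plate and bar, y across (grip here), z up; a half turn makes no difference.
- box_seat (a point): Fixed open grey lint-filter box 190x96 mm, 40 high, black filter inside, pipe stub at +x end. Point: centre of its rim plane. x along the box, y across, z up. At x = -75 and +75 mm stand steel dowels, 24 mm above the rim, 14 thick for the lower 10 mm, then tapering to a 5 mm tip. The cover seats on the rim, either way round: its bar centre is then 44 mm above this point.
- screw_cover_grip (a point): Wrong cover, to be left alone: same blue plate and black handle, flat on the worktop, but with four 8 mm screw holes at its corners and no large holes. Point and axes as on the right cover.

How it is judged:
By the outcome, as a careful person would: the job done as asked, in the order asked, and still so for the second after the job is handed in, with the robot touching nothing.
It also fails if it takes over 48 s, if anything falls off the work surface, if the arm or the gripper's body presses on something with over 40 N, if the wrist force passes 120 N, or if a joint passes its speed limit or range.

## Robot

A 6-joint arm with a two-finger parallel gripper is mounted at the origin on a cart in front of the work surface, level with it; the furniture and walls round the work are solid. World frame = base frame: x ahead of the robot, y to its left, z up, the work surface at z = 0. Lengths are in m, angles in rad, forces in N, time in s.
With the tool pointing down it reaches from about 0.35 to 0.85 m from the base axis. Payload 8.1 kg.
Tool frame: the origin (TCP) lies midway between the tips of the shut fingers; the grasp point (between the pads) lies 19 mm behind it; z points along the fingers, y is the line along which they close (so a half turn about z gives the same grasp; the last joint's range is limited). The gripper opens to 93 mm and grips with 3 to 60 N. Pads are 15 mm wide; open, the fingers measure 128 mm over their backs; the gripper's body (75 mm by 188 mm) begins 65 mm behind the grasp point.
Start: joints at [1.249, 0.13, 1.488, -0, 1.523, -0.085], TCP at [0.141, 0.583, 0.219] pointing down, gripper open.
Joint ranges: [-2.96, 2.96], [-0.89, 2.26], [0.02, 2.5], [-1.34, 4.48], [0, 2.73], [-2.66, 2.66]. Speed limits (rad/s): [2.39, 2.39, 2.79, 3.14, 3.14, 3.14].

## Interface

Orientations are given as a unit quaternion [w, x, y, z].
In Python, from workcell import telemetry, cams, sign_off gives the robot as it stands.
- The arm moves only by the tool jog_arm, never from a script. Its argument "motion" is a list of rows, each a list of 2 entries, a list of its own where there are three numbers: the shift along the tool's x, y, z in mm, then the turn, a rotation vector about the tool's x, y, z in rad. A call has 1 to 12 rows; each row is the pose to reach, as a shift and turn from the pose commanded when the call began, along the tool's axes at that moment; what a row does not reach only later rows make up. A row lasts 1/8 s, in which the tool goes at most 62.5 mm and 10.7 degrees, less where a joint would pass 70% of its speed; a pose out of reach is approached as far as the arm can. A call with a gripper value outside its range is refused whole. "jaw" is the finger opening in mm, from 0 to 93, set as the call begins (left out, the last holds). The fingers move at their own pace and stop on an object; the grip force is fixed at half the most. Time passes only in rows, so rows that repeat a pose let the fingers close. It gives the time, the measured TCP pose, the force, the opening and the grip force at its end, in the units of the state.
- telemetry.sense(): the state, without advancing time (a new reading comes with each control period).
- cams.snapshot(name): name is "scene" or "top" or "wrist"; returns (picture, depth): 420x560x3 uint8, red, green, blue; 420x560 float32, m along the optical axis (not along the pixel's ray), 0 where there is no reading.
- cams.camera_params(name): a dict with "fx", "fy", "cx", "cy" (pixels), "eye" and "orientation" of the camera in the world; the wrist camera has in their place "T_tool_cam" (4x4, takes a point from camera to tool coordinates, whose origin is the TCP and whose axes are the flange's). Camera axes: x right, y down, z forward; pixel columns grow to the right and rows downward; lengths in m; the calibration is good to about 2 mm. A picture is of the moment at which its call begins: read the wrist's pose just before it. camera_params takes no time and is no camera call.
- sign_off(): hands the job in; it is judged then, once.
The state is a dict: "t": time; "q": joint angles; "dq": joint speeds; "joint_efforts": joint torques, N m; "tool_pos": TCP position; "tcp_rot": TCP orientation; "wrist_force": force on the tool from outside, world axes, zero at the start; "moment": the same for the moment, N m; "width": finger opening in m; "finger_force": force on a finger pad.
Only numpy, scipy, OpenCV 4.12 (cv2) and the standard library are available. Lean on these libraries where they do the work, as an engineer would, in place of code of your own. Each camera call takes 0.05 s, during which the arm holds its last target. There are 200 camera calls.

## Working session

There is one attempt and no reset: what is moved stays moved. The work goes in short steps, Python scripts to look and compute and a tool call to move; the robot and the scene stay as the last step left them, time stands still between calls to the robot, and variables do not carry over. Pictures are saved under pics/ and viewed, at most 10 in all, crops included, and the job is handed in when it is done.

Besides the shell and the picture viewer there is one more tool, called after "Call:" as name(argument=value, ...) on one line, values as JSON. jog_arm: Moves the arm, as the interface text tells. Its arguments: {"type":"object","properties":{"motion":{"type":"array","items":{"type":"array"}},"jaw":{"type":"number"}},"required":["motion"]}

```bash
mkdir -p pics; cat > h.py <<'E'
import numpy as np,cv2
from scipy.spatial.transform import Rotation as R
from workcell import telemetry,cams,sign_off
def q2R(q): return R.from_quat([q[1],q[2],q[3],q[0]]).as_matrix()
def snap(n,f):
    s=telemetry.sense(); p,d=cams.snapshot(n); c=cams.camera_params(n)
    if n=='wrist':
        T=np.eye(4);T[:3,:3]=q2R(s['tcp_rot']);T[:3,3]=s['tool_pos'];T=T@np.array(c['T_tool_cam'])
    else:
        T=np.eye(4)
        o=np.array(c['orientation'],float); T[:3,:3]=q2R(o) if o.size==4 else o.reshape(3,3)
        T[:3,3]=c['eye']
    K=[c[k] for k in('fx','fy','cx','cy')]
    np.savez(f'pics/{f}.npz',p=p,d=d,T=T,K=K); cv2.imwrite(f'pics/{f}.png',p[:,:,::-1]); return s
def px(f,u,v,z=None):
    D=np.load(f'pics/{f}.npz');T=D['T'];K=D['K'];r=np.array([(u-K[2])/K[0],(v-K[3])/K[1],1])
    if z is None:
        return T[:3,:3]@(r*np.median(D['d'][int(v)-1:int(v)+2,int(u)-1:int(u)+2]))+T[:3,3]
    w=T[:3,:3]@r; return T[:3,3]+w*(z-T[2,3])/w[2]
E
python3 -c "
from h import *
s=snap('top','top0');print(s);snap('wrist','w0');D=np.load('pics/top0.npz');print(D['T'],D['K'])"
```

```text
{'t': 0.0, 'q': array([ 1.24858100e+00,  1.31111917e-01,  1.48929662e+00, -4.78599483e-05,
        1.52301582e+00, -8.54029701e-02]), 'dq': array([-2.09806113e-04,  7.49469460e-05,  1.59339361e-03,  5.67665751e-04,
       -4.34401043e-04, -6.62259123e-04]), 'joint_efforts': array([ 1.21247373e-03, -5.59866464e+01, -4.91753483e+01,  7.68714678e-02,
        3.60128295e-02, -1.45517984e-04]), 'tool_pos': array([0.14057535, 0.58269984, 0.21760736]), 'tcp_rot': array([-1.61962526e-04,  1.18128489e-01,  9.92997896e-01, -9.01733973e-04]), 'wrist_force': array([ 0.35642914, -0.45548065,  0.13980106]), 'moment': array([0.05967193, 0.03788813, 0.02249717]), 'finger_force': 0.0, 'width': 0.09280123506693398}
[[ 0.00466317 -0.99108593  0.13314251  0.30500112]
 [-0.99992923 -0.00316407  0.01146876  0.00874378]
 [-0.01094525 -0.13318657 -0.99103054  1.23591342]
 [ 0.          0.          0.          1.        ]] [482.74724631 482.74724631 282.38413036 208.23785876]
```

View pics/top0.png

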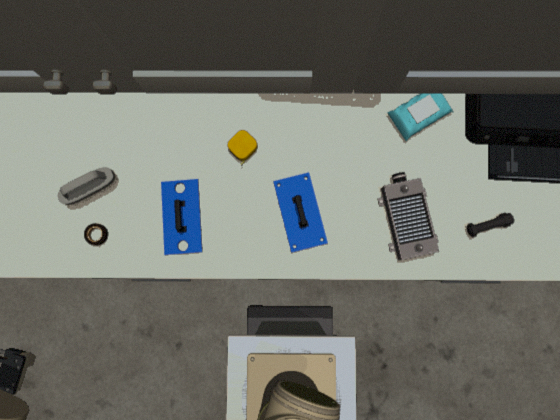

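The right cover (two holes) is at about (181,216) with holes at (180,188) and (183,245). The screw cover is at (300,212). The box is at (409,220) with dowels near (404,188) and (418,248).

```bash
python3 -c "
from h import *
for n,u,v,z in [('h1',180,188,.008),('h2',183.5,245,.008),('d1',404,188,.06),('d2',418,248,.06),('bar',180,216,.05)]: print(n,px('top0',u,v),px('top0',u,v,z))
for u,v in [(200,40),(200,85),(300,60),(400,110),(530,120),(530,170)]: print(u,v,px('top0',u,v))
p=cv2.imread('pics/top0.png');a=p[170:270,150:210];b=p[165:270,370:450]
cv2.imwrite('pics/c.png',np.hstack([cv2.resize(a,(360,600),interpolation=2),cv2.resize(b,(440,600),interpolation=2)]))
"
```

```text
h1 [0.52314118 0.28963852 0.00127589] [0.52195314 0.2881087  0.008     ]
h2 [0.37509269 0.27575366 0.00136126] [0.37471577 0.27431783 0.008     ]
d1 [ 0.51409509 -0.27696483  0.06099747] [ 0.5142726  -0.27720739  0.06      ]
d2 [ 0.36706542 -0.30815235  0.05494252] [ 0.36679963 -0.30679525  0.06      ]
bar [0.44433055 0.27667735 0.04801676] [0.44409793 0.27623003 0.05      ]
200 40 [0.60464929 0.12366044 0.64460478]
200 85 [0.59469385 0.14625567 0.51786597]
300 60 [ 0.60410927 -0.0076917   0.58627557]
400 110 [ 0.72289408 -0.2792228   0.03359681]
530 120 [ 0.67377411 -0.57447717  0.10369998]
530 170 [ 0.5697286  -0.61112418  0.01628196]
```

View pics/c.png

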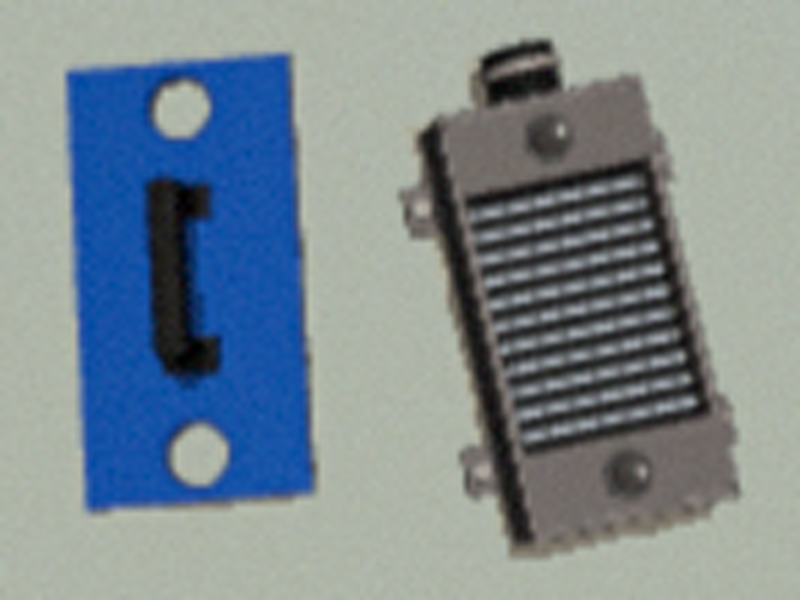

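The enlarged crop agrees: hole centres at (180.2,188) and (183.2,245.7), dowels at about (404,188) and (418,248). Next I go above the cover.

Call:
jog_arm(motion=[[[-53, -32, 0], [0, 0, -0.11]], [[-106, -64, 0], [0, 0, -0.22]], [[-159, -96, 0], [0, 0, -0.33]], [[-212, -128, 0], [0, 0, -0.33]], [[-265, -160, 0], [0, 0, -0.33]], [[-318, -192, 0], [0, 0, -0.33]], [[-368, -224, 0], [0, 0, -0.33]], [[-368, -224, 0], [0, 0, -0.33]], [[-368, -224, 0], [0, 0, -0.33]]], jaw=60)

```text
t: 1.23
tool_pos: [0.4455, 0.2792, 0.2182]
tcp_rot: [-0.001, -0.046, 0.999, 0.0]
wrist_force: [-0.6, 0.5, 0.4]
width: 0.0599
finger_force: 0.0
```

```bash
python3 -c "
from h import *
s=snap('wrist','w1');print(s['t'],s['q'],s['tool_pos'],q2R(s['tcp_rot']))"
```

```text
1.225 [ 4.61961222e-01 -6.98501016e-02  1.69332284e+00  5.82701267e-04
  1.51913865e+00 -1.20109316e+00] [0.44547945 0.27924202 0.218191  ] [[-9.95749363e-01 -9.20968770e-02 -1.17130943e-03]
 [-9.20970180e-02  9.95750036e-01  6.68758423e-05]
 [ 1.16017235e-03  1.74465683e-04 -9.99999312e-01]]
```

View pics/w1.png

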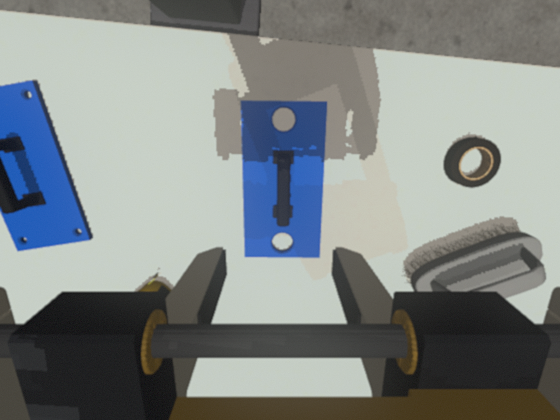

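The wrist view shows the cover under the tool: hole centres at about (284,119) and (283,242), bar ends at (283,151) and (283,224).

```bash
python3 -c "
from h import *
a,b=px('w1',284.3,119.5,.008),px('w1',282.7,242,.008);print(a,b,(a+b)/2,np.linalg.norm(a-b),np.arctan2(*(b-a)[[1,0]]))
a,b=px('w1',283,151,.05),px('w1',282.7,225,.05);print(a,b,(a+b)/2,np.linalg.norm(a-b))
print(np.load('pics/w1.npz')['T'])"
```

```text
[0.37422211 0.27998572 0.008     ] [0.5228786  0.29248773 0.008     ] [0.44855035 0.28623673 0.008     ] 0.14918127916986154 0.08390261296295197
[0.40431803 0.28085433 0.05      ] [0.48497742 0.2883101  0.05      ] [0.44464772 0.28458222 0.05      ] 0.08100323649093225
[[-0.09230583  0.95150269  0.29346595  0.3638398 ]
 [ 0.99573018  0.08790476  0.02818074  0.27243092]
 [ 0.001017    0.29481415 -0.95555407  0.38509364]
 [ 0.          0.          0.          1.        ]]
```

Call:
jog_arm(motion=[[[-3, 5, 50], [0, 0, 0.005]], [[-3, 5, 100], [0, 0, 0.005]], [[-3, 5, 140], [0, 0, 0.005]], [[-3, 5, 170], [0, 0, 0.005]], [[-3, 5, 193], [0, 0, 0.005]], [[-3, 5, 193], [0, 0, 0.005]], [[-3, 5, 193], [0, 0, 0.005]]])

```text
t: 2.15
tool_pos: [0.4484, 0.2856, 0.0267]
tcp_rot: [0.0, -0.045, 0.999, 0.0]
wrist_force: [0.1, -0.2, 0.5]
width: 0.06
finger_force: 0.0
```

Call:
jog_arm(motion=[[[0, 0, 0], [0, 0, 0]], [[0, 0, 0], [0, 0, 0]], [[0, 0, 0], [0, 0, 0]], [[0, 0, 0], [0, 0, 0]], [[0, 0, 0], [0, 0, 0]], [[0, 0, 0], [0, 0, 0]], [[0, 0, 0], [0, 0, 0]], [[0, 0, 0], [0, 0, 0]]], jaw=0)

```text
t: 3.15
tool_pos: [0.4485, 0.2844, 0.0256]
tcp_rot: [-0.0, -0.044, 0.999, -0.0]
wrist_force: [-1.0, -1.4, 0.6]
width: 0.014
finger_force: 30.0
```

Call:
jog_arm(motion=[[[0, 0, -15], [0, 0, 0]], [[0, 0, -45], [0, 0, 0]], [[0, 0, -90], [0, 0, 0]], [[0, 0, -140], [0, 0, 0]], [[0, 0, -170], [0, 0, 0]], [[0, 0, -170], [0, 0, 0]], [[0, 0, -170], [0, 0, 0]]])

```text
t: 4.03
tool_pos: [0.4477, 0.2841, 0.1942]
tcp_rot: [-0.001, -0.044, 0.999, -0.0]
wrist_force: [-0.3, 1.6, -3.5]
width: 0.0138
finger_force: 30.0
```

```bash
python3 -c "
from h import *
s=snap('wrist','w2');print(s['t'],s['q'],s['tool_pos'],q2R(s['tcp_rot']),s['width'],s['wrist_force'])"
```

```text
4.025 [ 4.68753641e-01 -4.42457949e-02  1.71249378e+00  2.79013165e-05
  1.47516925e+00 -1.19031223e+00] [0.44770162 0.28411798 0.19423024] [[-9.96105612e-01 -8.81528141e-02 -1.64031273e-03]
 [-8.81515982e-02  9.96106750e-01 -7.99520628e-04]
 [ 1.70440657e-03 -6.51810796e-04 -9.99998335e-01]] 0.013770963464063474 [-0.31943926  1.57761281 -3.48750591]
```

View pics/w2.png

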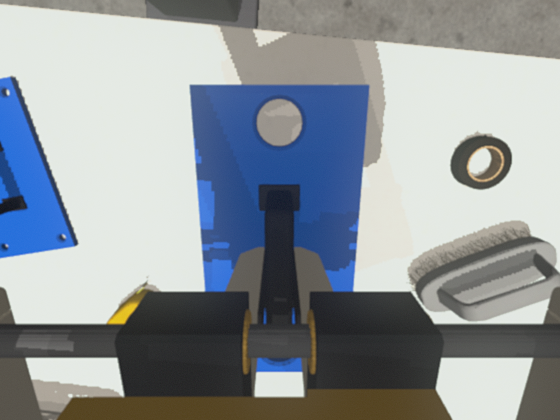

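The cover is held, near hole at (279,121), plate's near edge from (191,86) to (367,86), apparently in line with the tool.

```bash
python3 -c "
from h import *
D=np.load('pics/w2.npz');s=None
from workcell import cams
Tc=np.array(cams.camera_params('wrist')['T_tool_cam']);K=D['K']
def t(u,v): 
    d=np.median(D['d'][v-1:v+2,u-1:u+2]); return (Tc[:3,:3]@(np.array([(u-K[2])/K[0],(v-K[3])/K[1],1])*d)+Tc[:3,3])*1000
for n,u,v in [('cl',193,88),('cr',365,88),('mid',279,90),('l',215,260),('r',345,260),('up',225,120),('upr',335,120),('hL',250,122),('hR',308,122)]: print(n,u,v,t(u,v).round(1))
z=np.mean([t(225,120)[2],t(335,120)[2]])
for u,v in [(279,121.5),(191,85.5),(368,85.5)]:
  r=Tc[:3,:3]@np.array([(u-K[2])/K[0],(v-K[3])/K[1],1]); print(((Tc[:3,3]+r*(z/1000-Tc[2,3])/r[2])*1000).round(1))
"
```

```text
cl 193 88 [ 92.7 -44.8  16.5]
cr 365 88 [92.8 46.9 16.8]
mid 279 90 [91.7  1.  16.9]
l 215 260 [ -8.5 -39.1  17.1]
r 345 260 [-8.5 42.5 17.2]
up 225 120 [ 76.3 -28.6  17.1]
upr 335 120 [76.3 31.7 16.5]
hL 250 122 [ 75.2 -14.9  16.9]
hR 308 122 [75.2 17.  16.8]
[75.5  1.  16.8]
[ 94.  -45.8  16.8]
[94.  48.4 16.8]
```

Call:
jog_arm(motion=[[[2, -15, 0], [0, 0, -0.01]], [[5, -50, 0], [0, 0, -0.02]], [[10, -95, 0], [0, 0, -0.03]], [[15, -145, 0], [0, 0, -0.05]], [[21, -195, 0], [0, 0, -0.06]], [[26, -245, 0], [0, 0, -0.07]], [[31, -295, 0], [0, 0, -0.08]], [[36, -345, 0], [0, 0, -0.1]], [[41, -385, 0], [0, 0, -0.11]], [[44, -410, 0], [0, 0, -0.11]], [[45, -422, 0], [0, 0, -0.11]], [[45, -422, 0], [0, 0, -0.11]]])

```text
t: 5.58
tool_pos: [0.4402, -0.1402, 0.195]
tcp_rot: [-0.001, -0.098, 0.995, 0.0]
wrist_force: [-0.4, -0.7, -2.7]
width: 0.0136
finger_force: 30.0
```

Call:
jog_arm(motion=[[[0, 0, 0], [0, 0, 0]], [[0, 0, 0], [0, 0, 0]]])

```text
t: 5.82
tool_pos: [0.4409, -0.139, 0.1956]
tcp_rot: [0.0, -0.1, 0.995, 0.0]
wrist_force: [0.5, -0.1, -1.6]
width: 0.0136
finger_force: 30.0
```

```bash
python3 -c "
from h import *
s=snap('wrist','w3');print(s['t'],s['q'],s['tool_pos'],q2R(s['tcp_rot']),s['width'],s['wrist_force'])"
```

```text
5.825 [-4.16511352e-01 -2.39779999e-01  1.88683675e+00  1.88129906e-04
  1.49462921e+00 -2.18694660e+00] [ 0.44087237 -0.13897564  0.19560056] [[-9.80141090e-01 -1.98301396e-01 -9.44432089e-06]
 [-1.98301394e-01  9.80141068e-01  2.09299215e-04]
 [-3.22475598e-05  2.07015583e-04 -9.99999978e-01]] 0.013590403759845908 [ 0.54937009 -0.0571318  -1.56073441]
```

View pics/w3.png

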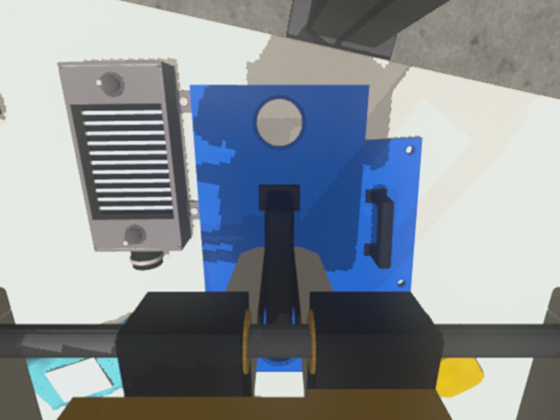

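Box at left: dowels near (111,84) and (133,235). I'll enlarge these.

```bash
python3 -c "
import cv2,numpy as np
p=cv2.imread('pics/w3.png');f=lambda a:cv2.resize(a,None,fx=6,fy=6,interpolation=2)
cv2.imwrite('pics/c3.png',np.hstack([f(p[55:115,85:145]),f(p[205:265,105:165])]))"
```

```text
(no output)
```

View pics/c3.png

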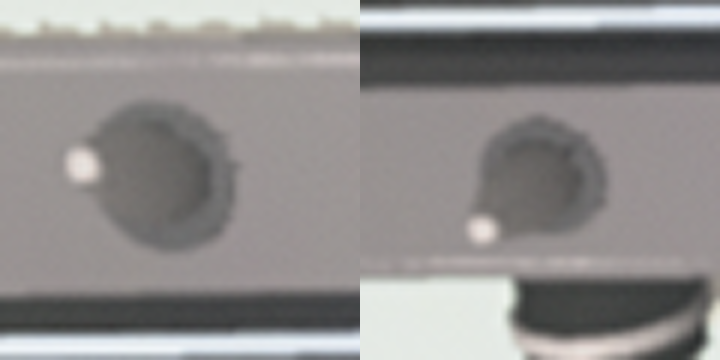

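Bright dowel tips at (98.8,82.3) and (125.3,243.2).

```bash
python3 -c "
from h import *
a,b=px('w3',98.8,82.3,.064),px('w3',125.3,243.2,.064)
c=(a+b)/2;print(a,b,c,np.linalg.norm(a-b),np.arctan2(*(b-a)[[1,0]]))
s=telemetry.sense();Rm=q2R(s['tcp_rot']);print(Rm.T@(c-s['tool_pos'])*1000, np.arctan2(-Rm[1,0],-Rm[0,0]))
# held-hole consistency: near hole seen by the same camera
print(px('w3',279,121.5,s['tool_pos'][2]-.0168))"
```

```text
[ 0.36969733 -0.31084906  0.064     ] [ 0.51666542 -0.27935214  0.064     ] [ 0.44318138 -0.2951006   0.064     ] 0.15030527737660437 0.2111178204445702
[  28.71363339 -153.36378097  131.63662347] 0.19961848764823178
[ 0.36680631 -0.15299115  0.17884434]
```

Call:
jog_arm(motion=[[[3, -15, 0], [0, 0, 0]], [[9, -50, 0], [0, 0, 0]], [[16, -95, 0], [0, 0, -0.005]], [[24, -135, 0], [0, 0, -0.01]], [[28, -154, 0], [0, 0, -0.01]], [[28, -154, 30], [0, 0, -0.01]], [[28, -154, 65], [0, 0, -0.01]], [[28, -154, 85], [0, 0, -0.01]], [[28, -154, 85], [0, 0, -0.01]], [[28, -154, 85], [0, 0, -0.01]]])

```text
t: 7.12
tool_pos: [0.4442, -0.2967, 0.1118]
tcp_rot: [0.0, -0.104, 0.995, -0.0]
wrist_force: [0.1, -0.5, -2.6]
width: 0.0136
finger_force: 30.0
```

```bash
python3 -c "
from h import *
s=snap('wrist','w4');print(s['t'],s['q'],s['tool_pos'],s['width'],s['wrist_force']);snap('scene','s4')
p=cv2.imread('pics/w4.png')[70:310,160:400];q=cv2.imread('pics/s4.png')
cv2.imwrite('pics/c4.png',np.hstack([cv2.resize(p,(420,420)),cv2.resize(q,(380,285)) if 0 else cv2.copyMakeBorder(cv2.resize(q,(380,285)),0,135,0,0,0)]))"
```

```text
7.125 [-6.84899590e-01  2.91359807e-02  1.79400343e+00  5.03868236e-05
  1.31718651e+00 -2.46414452e+00] [ 0.44421202 -0.29669874  0.11176819] 0.013629269396495823 [ 0.05591335 -0.51434654 -2.62956484]
```

View pics/c4.png

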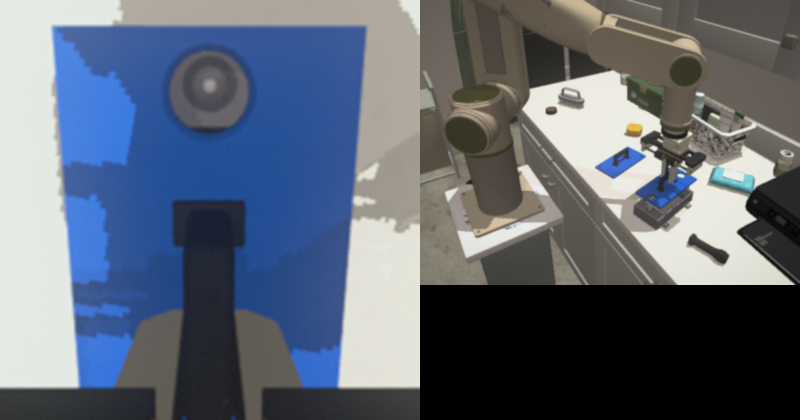

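The near dowel shows centred in the near hole (tip at about (209,86) in the crop). I check the numbers, then lower.

```bash
python3 -c "
from h import *
s=telemetry.sense();Rm=q2R(s['tcp_rot']);print(Rm.T@(px('w4',279.4,119.1,.064)-s['tool_pos'])*1000,s['tool_pos'])"
```

```text
[76.05685565  1.66193253 48.16701463] [ 0.44457285 -0.29701198  0.11229566]
```

Call:
jog_arm(motion=[[[0, 0, 12], [0, 0, 0]], [[0, 0, 22], [0, 0, 0]], [[0, 0, 30], [0, 0, 0]], [[0, 0, 36], [0, 0, 0]], [[0, 0, 40], [0, 0, 0]], [[0, 0, 42], [0, 0, 0]], [[0, 0, 42], [0, 0, 0]], [[0, 0, 42], [0, 0, 0]]])

```text
t: 8.22
tool_pos: [0.4439, -0.2965, 0.069]
tcp_rot: [0.0, -0.104, 0.995, -0.0]
wrist_force: [-0.1, -0.4, -1.9]
width: 0.0138
finger_force: 30.0
```

Call:
jog_arm(motion=[[[0, 0, 1], [0, 0, 0]], [[0, 0, 2], [0, 0, 0]], [[0, 0, 3], [0, 0, 0]], [[0, 0, 3.5], [0, 0, 0]], [[0, 0, 3.5], [0, 0, 0]], [[0, 0, 3.5], [0, 0, 0]]])

```text
t: 8.98
tool_pos: [0.4437, -0.2964, 0.0656]
tcp_rot: [-0.0, -0.104, 0.995, 0.0]
wrist_force: [-3.7, 3.4, 4.8]
width: 0.0138
finger_force: 30.0
```

Call:
jog_arm(motion=[[[0, 0, 0.5], [0, 0, 0]], [[0, 0, 0.8], [0, 0, 0]], [[0, 0, 0.8], [0, 0, 0]], [[0, 0, 0.8], [0, 0, 0]]])

```text
t: 9.48
tool_pos: [0.4437, -0.2964, 0.0656]
tcp_rot: [-0.0, -0.104, 0.995, -0.0]
wrist_force: [-5.9, 5.2, 12.7]
width: 0.0135
finger_force: 30.0
```

Seated (no further travel, force rising). Release and retreat.

Call:
jog_arm(motion=[[[0, 0, 0], [0, 0, 0]], [[0, 0, 0], [0, 0, 0]], [[0, 0, 0], [0, 0, 0]], [[0, 0, 0], [0, 0, 0]], [[0, 0, 0], [0, 0, 0]], [[0, 0, 0], [0, 0, 0]]], jaw=50)

```text
t: 10.22
tool_pos: [0.4436, -0.2964, 0.0643]
tcp_rot: [-0.0, -0.104, 0.995, 0.0]
wrist_force: [0.1, -0.3, -0.2]
width: 0.05
finger_force: 0.0
```

Call:
jog_arm(motion=[[[0, 0, -15], [0, 0, 0]], [[0, 0, -45], [0, 0, 0]], [[0, 0, -90], [0, 0, 0]], [[0, 0, -130], [0, 0, 0]], [[0, 0, -150], [0, 0, 0]], [[0, 0, -150], [0, 0, 0]], [[0, 0, -150], [0, 0, 0]]])

```text
t: 11.1
tool_pos: [0.443, -0.2958, 0.2125]
tcp_rot: [-0.001, -0.104, 0.995, 0.001]
wrist_force: [0.3, 0.7, 0.0]
width: 0.0501
finger_force: 0.0
```

```bash
python3 -c "
from h import *
s=snap('wrist','w5');print(s['t'],s['tool_pos'],s['width'],s['wrist_force'])"
```

```text
11.1 [ 0.4429705  -0.29580825  0.21247598] 0.05010466185625696 [0.27578434 0.70050775 0.00771892]
```

View pics/w5.png

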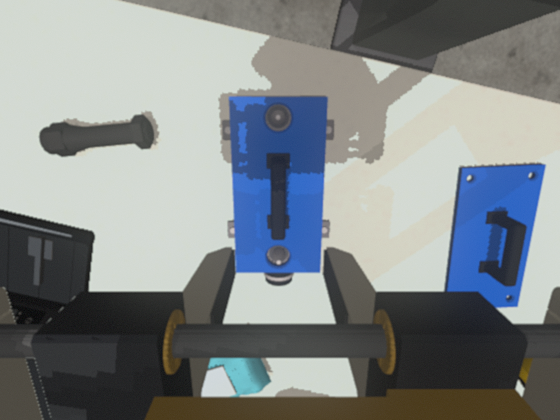

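Both dowels stand through the holes at (278,118) and (278,256), and the cover lies square on the box. I check that it is flat with the depth image, then hand in.

```bash
python3 -c "
from h import *
z=[px('w5',u,v)[2] for u,v in [(242,105),(318,105),(242,180),(318,180),(242,262),(315,262)]];print(np.round(z,4))
if max(z)<.052 and min(z)>.044: print(sign_off())"
```

```text
[0.0488 0.0481 0.0488 0.0489 0.0485 0.0489]
the job is handed in; nothing more can be done
None
```

The two-hole cover lies flat and fully down on the lint-filter box with both dowels up through its holes; the screw-hole cover was not touched, and the job was handed in at about 11 s.

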